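Un-nest the small-parts cups and return each to its size row

TASK

On the assembly bench a small yellow parts cup has been left standing inside a large red one. Pull the yellow cup out and stand each of the two upright in the tray that holds its own size row: the yellow one next to the yellow cup in the narrow tray, the red one next to the red cup in the wide tray. Leave the cups already in the rows, and the nested blue and grey pair, where they are.

Things in the scene. Friction and masses are not known exactly. Their poses are not given: they have to be found in the camera images.
- small_cup_mid (a point): small yellow round cup, open at the top, straight-sided above its slightly narrower foot, 42 mm across, 85 mm high, 2.5 mm wall, 4 mm floor, about 45 g. It stands loose inside the large red cup, on its floor, with about 7 mm play all round, so that its top 37 mm stick out above the red rim (its top at 89 mm above the bench). This point is on its axis, half-way up (42.5 mm above its underside); z points up its axis.
- large_cup_mid (a point): large red round cup that holds the yellow one at the start, open at the top, 62 mm across, 52 mm high, 3 mm wall, 4 mm floor, about 60 g, loose on the bench. This point is on its axis, half-way up (26 mm above its underside); z points up its axis.
- small_row_free (a point): free place in the small row: narrow white-rimmed grey tray, 76 mm by 228 mm outside, 68 mm by 220 mm inside. The tray is fixed; its rim stands 10 mm above the bench, its floor 3 mm. This point lies on the tray floor, on the tray's centre line, in the middle of the free part; y runs along the row, away from the cup already there (whose centre is about 110 mm from this point towards -y), x across the row, z up. 
- large_row_free (a point): free place in the large row: wide white-rimmed grey tray, 96 mm by 228 mm outside, 88 mm by 220 mm inside. The tray is fixed; its rim stands 10 mm above the bench, its floor 3 mm. This point lies on the tray floor, on the tray's centre line, in the middle of the free part; y runs along the row, away from the cup already there (whose centre is about 110 mm from this point towards -y), x across the row, z up. 
- small_resident_mid (a point): another small yellow cup (42 mm across, 85 mm high, 2.5 mm wall, 4 mm floor), already standing alone in the narrow tray, loose; to be left alone. This point is on its axis, half-way up.
- large_resident_mid (a point): another large red cup (62 mm across, 52 mm high, 3 mm wall, 4 mm floor), already standing alone in the wide tray, loose; to be left alone. This point is on its axis, half-way up.
- blue_large_mid (a point): large blue cup (62 mm across, 52 mm high, 3 mm wall, 4 mm floor), loose on the bench with a small grey cup in it, at least 130 mm from the red one; to be left alone. This point is on its axis, half-way up.
- blue_small_mid (a point): small grey cup (42 mm across, 85 mm high, 2.5 mm wall, 4 mm floor) standing in the blue cup, its top at 89 mm above the bench; to be left alone. This point is on its axis, half-way up.
Things that resemble listed ones, but are neither listed nor needed, are in the scene too. What is shaped like the part that bears large_cup_mid but black or turquoise is not meant.

How it is judged:
On the way:
1. the yellow cup has been pulled out of the red one (horizontal distance between small_cup_mid and large_cup_mid above 0.055 m), for 0.1 s.
At the end, for the whole second after the job is handed in: The yellow cup stands upright (within 7 degrees) on the floor of the narrow tray and the red cup likewise in the wide tray, each beside the cup there, its centre within 20 mm of the tray's centre line, anywhere along the free part, at standing height within 6 mm (x of small_cup_mid in the frame of small_row_free between -0.02 and 0.02 m and y of small_cup_mid in the frame of small_row_free between -0.08 and 0.05 m and z of small_cup_mid in the frame of small_row_free between 0.0365 and 0.0485 m and angle between each of small_cup_mid, large_cup_mid's own z axis and vertical below 0.12 rad and x of large_cup_mid in the frame of large_row_free between -0.02 and 0.02 m and y of large_cup_mid in the frame of large_row_free between -0.08 and 0.05 m and z of large_cup_mid in the frame of large_row_free between 0.02 and 0.032 m); the robot touches nothing.
It fails at once if the yellow cup already in the narrow tray is shifted by more than 20 mm or tipped over (distance of small_resident_mid from where it was at the start of the episode above 0.02 m or angle between small_resident_mid's own z axis and vertical above 0.5 rad).
It fails at once if the red cup already in the wide tray is shifted by more than 20 mm or tipped over (distance of large_resident_mid from where it was at the start of the episode above 0.02 m or angle between large_resident_mid's own z axis and vertical above 0.5 rad).
It fails at once if the blue cup is shifted by more than 20 mm or tipped over (distance of blue_large_mid from where it was at the start of the episode above 0.02 m or angle between blue_large_mid's own z axis and vertical above 0.5 rad).
It fails at once if the grey cup in the blue one is shifted by more than 20 mm or tipped over (distance of blue_small_mid from where it was at the start of the episode above 0.02 m or angle between blue_small_mid's own z axis and vertical above 0.5 rad).
It also fails if it takes over 61 s, if anything falls off the work surface, if the arm or the gripper's body presses on something with over 40 N, if the wrist force passes 120 N, or if a joint passes its speed limit or range.

ROBOT

A 6-joint arm with a two-finger parallel gripper is mounted at the origin on the work surface. World frame = base frame: x ahead of the robot, y to its left, z up, the work surface at z = 0. Lengths are in m, angles in rad, forces in N, time in s.
With the tool pointing down it reaches from about 0.3 to 0.875 m from the base axis. Payload 6.4 kg.
Tool frame: the origin (TCP) lies at the very end of the fingers, on their centre line; the grasp point (between the pads) lies 19 mm behind it (manip.grip_depth is the distance from the TCP to the grasp point, in m); z points along the fingers, y is the line along which they close (so a half turn about z gives the same grasp; the last joint's range is limited). The gripper opens to 88 mm and grips with 3 to 60 N. Pads are 18 mm wide; open, the fingers measure 123 mm over their backs; the gripper's body (75 mm by 187 mm) begins 45 mm behind the grasp point.
Start: joints at [-1.329, 0.181, 1.607, -0, 1.354, -0.206], TCP at [0.249, -0.518, 0.239] pointing down, gripper open.
Joint ranges: [-2.99, 2.99], [-0.89, 2.07], [0.3, 2.58], [-1.14, 4.28], [0, 2.63], [-3.12, 3.12]. Speed limits (rad/s): [2.57, 2.57, 3.01, 3.14, 3.14, 3.14].

INTERFACE

Orientations are given as a 3x3 rotation matrix whose columns are the frame's x, y, z axes.
In Python, from plant import manip gives the robot as it stands.
- The arm moves only by the tool drive_tool, never from a script. Its argument "motion" is a list of rows, each an object with "travel": the shift along the tool's x, y, z in m, a list of three; "twist": the turn about the tool's z in rad; "gripper": the gripper's target within -1 to 1 (shut at 1, half-way at 0, fully open at -1). In form: [{"travel": [dx, dy, dz], "twist": twist, "gripper": gripper}, ...]. A call has 1 to 10 rows; each row is the pose to reach, as a shift and turn from the pose commanded when the call began, along the tool's axes at that moment; what a row does not reach only later rows make up. A row lasts 1/12 s, in which the tool goes at most 41.7 mm and 7.16 degrees, less where a joint would pass 70% of its speed; a pose out of reach is approached as far as the arm can. A call with a gripper value outside its range is refused whole. The fingers move at their own pace and stop on an object; the grip force is fixed at half the most. Time passes only in rows, so rows that repeat a pose let the fingers close. It gives the time, the measured TCP pose, the force and the opening at its end, in the units of the state.
- manip.sense(): the state, without advancing time (a new reading comes with each control period).
- manip.snapshot(name): name is "scene" or "side" or "wrist"; returns a dict with "frame" (480x640x3 uint8, red, green, blue), "fx", "fy", "cx", "cy" (pixels), "R" (3x3) and "t" (3): a world point X has camera coordinates R X + t; the wrist camera has in their place "T_tool_cam" (4x4, takes a point from camera to tool coordinates, whose origin is the TCP and whose axes are the flange's). Camera axes: x right, y down, z forward; pixel columns grow to the right and rows downward; lengths in m; the calibration is good to about 2 mm. A picture is of the moment at which its call begins: read the wrist's pose just before it. There is no depth.
- manip.finish_job(): hands the job in, once; it reports no verdict.
The state is a dict: "time_s": time; "q": joint angles; "joint_velocities": joint speeds; "effort": joint torques, N m; "position": TCP position; "eef_rot": TCP orientation; "wrist_force": force on the tool from outside, world axes, zero at the start; "wrist_torque": the same for the moment, N m; "opening": finger opening in m.
Only numpy, scipy, OpenCV 4.12 (cv2) and the standard library are available. Lean on these libraries where they do the work, as an engineer would, in place of code of your own. Each camera call takes 0.05 s, during which the arm holds its last target. There are 200 camera calls.

## Working session

There is one attempt and no reset: what is moved stays moved. The work goes in short steps, Python scripts to look and compute and a tool call to move; the robot and the scene stay as the last step left them, time stands still between calls to the robot, and variables do not carry over. Pictures are saved under pics/ and viewed, on a budget of 10 in all, crops included, one or two more only if the job needs it, and the job is handed in when it is done.

Besides the shell and the picture viewer there is one more tool, called as name([rows], argument=value, ...), one row to a line, values as JSON. drive_tool: Moves the arm, as the interface text tells. Its arguments: {"type":"object","properties":{"motion":{"type":"array"}},"required":["motion"]}

```bash
mkdir -p pics; ls
python3 - <<'E'
from plant import manip
import cv2,pickle
s=manip.sense();print({k:s[k] for k in("time_s","position","eef_rot","opening","wrist_force")},manip.grip_depth)
d={}
for n in("scene","side"):
    d[n]=manip.snapshot(n);cv2.imwrite(f"pics/{n}0.png",d[n]["frame"][:,:,::-1])
    print(n,-d[n]["R"].T@d[n]["t"],d[n]["fx"])
pickle.dump(d,open("d0.pkl","wb"))
E
```

```text
pics
{'time_s': 0.0, 'position': array([ 0.24885615, -0.51779052,  0.23783256]), 'eef_rot': array([[ 9.01409224e-01,  4.32967990e-01, -3.60857836e-04],
       [ 4.32967975e-01, -9.01407837e-01,  1.62613449e-03],
       [ 3.78784099e-04, -1.62205251e-03, -9.99998613e-01]]), 'opening': 0.08807495899260348, 'wrist_force': array([-0.00089441, -0.3014827 , -0.41704122])} 0.0187
scene [1.12280918 0.29895637 0.83850132] 468.5018109273797
side [0.46943236 0.77844582 0.89930937] 538.9147655097795
```

View pics/scene0.png

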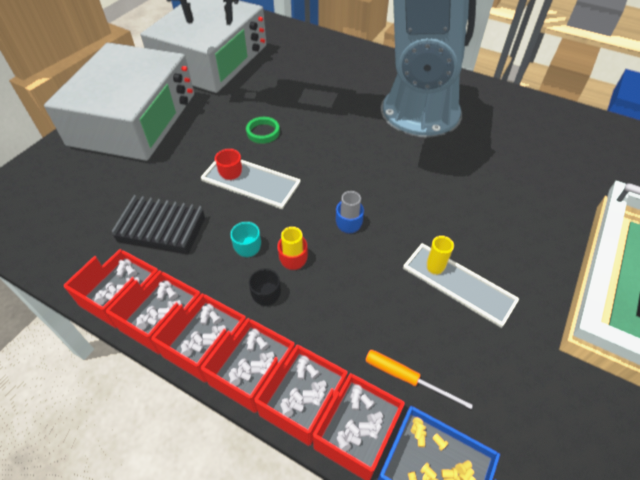

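View pics/side0.png

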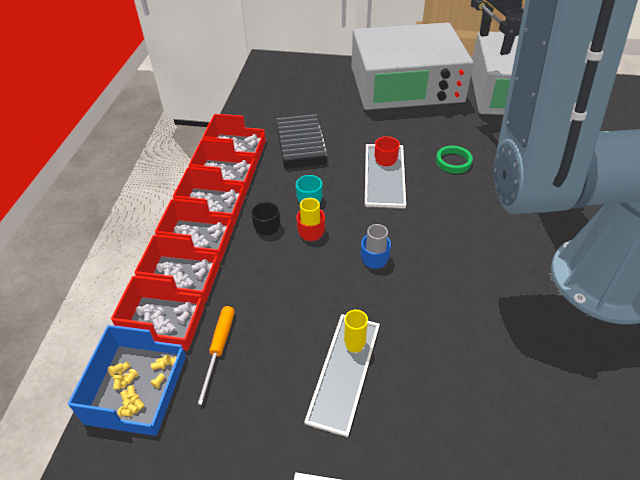

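Scene view: the yellow-in-red pair is at about (292,247), or (311,220) in the side view. The turquoise cup at (246,239), the black cup at (265,287) and the blue/grey pair at (350,212) are not meant. The narrow tray holds the yellow resident at (440,255), and the wide tray holds the red resident at (229,163). I'll measure these and confirm with an enlarged crop.

```bash
cat > h.py <<'E'
import numpy as np,cv2
def ray(c,uv,z):
    "pixel -> world point at height z"
    d=c["R"].T@np.array([(uv[0]-c["cx"])/c["fx"],(uv[1]-c["cy"])/c["fy"],1]);o=-c["R"].T@c["t"]
    return o+d*(z-o[2])/d[2]
def proj(c,X):
    p=c["R"]@X+c["t"];return np.array([c["fx"]*p[0]/p[2]+c["cx"],c["fy"]*p[1]/p[2]+c["cy"]])
def sil(x,y,r,z0,z1):
    a=np.linspace(0,2*np.pi,40);return np.array([[x+r*np.cos(t),y+r*np.sin(t),z] for z in(z0,z1) for t in a])
def fit(c,mask,x0,parts):
    "x,y of upright stacked cylinders whose projected silhouette best matches the mask (IoU)"
    from scipy.optimize import minimize
    S=4
    M=cv2.resize(mask.astype(np.uint8),None,fx=S,fy=S,interpolation=cv2.INTER_LINEAR)
    def f(p):
        m=np.zeros_like(M)
        for r,z0,z1 in parts:
            P=np.array([proj(c,X)*S+1.5 for X in sil(*p,r,z0,z1)]).astype(np.int32)
            cv2.fillConvexPoly(m,cv2.convexHull(P),1)
        return 1-(m&M).sum()/(m|M).sum()
    r=minimize(f,x0,method="Nelder-Mead",options=dict(initial_simplex=np.array(x0)+[[0,0],[.01,0],[0,.01]],xatol=2e-4,fatol=1e-4))
    return r.x,r.fun
def colmask(img,name,box):
    h=cv2.cvtColor(img,cv2.COLOR_RGB2HSV);H,Sa,V=[h[:,:,i].astype(int) for i in range(3)]
    m={"yellow":(H>20)&(H<35),"red":(H<8)|(H>172),"blue":(H>100)&(H<130)}[name]&(Sa>130)&(V>50)
    o=np.zeros_like(m);x0,y0,x1,y1=box;o[y0:y1,x0:x1]=m[y0:y1,x0:x1];return o
E
python3 - <<'E'
import pickle;from h import *
d=pickle.load(open("d0.pkl","rb"));S,D=d["scene"],d["side"]
def both(name,bs,bd,uv,parts,cols):
    for c,b in((S,bs),(D,bd)):
        m=sum(colmask(c["frame"],k,b) for k in cols)>0
        p=ray(c,[(b[0]+b[2])/2,(b[1]+b[3])/2],.04)[:2]
        print(name,*fit(c,m,p,parts),m.sum())
L=(.031,0,.052);Y=(.021,.02,.089)
both("pair",(270,222,312,272),(294,194,330,246),0,[L,Y],["red","yellow"])
both("pairY",(270,222,312,272),(294,194,330,246),0,[(.021,.052,.089)],["yellow"])
both("smallres",(424,230,458,276),(340,305,372,356),0,[(.021,.003,.088)],["yellow"])
both("largeres",(212,146,246,182),(372,134,402,168),0,[(.031,.003,.055)],["red"])
both("blue",(330,190,368,236),(356,222,394,272),0,[L],["blue"])
# tray: white rim mask -> minAreaRect of top rim in world at z=.01
for n,c,b in(("wide",S,(195,145,305,212)),("wide",D,(358,138,412,212)),("narrow",S,(398,240,522,328)),("narrow",D,(300,310,385,440))):
    h=cv2.cvtColor(c["frame"],cv2.COLOR_RGB2HSV)
    m=((h[:,:,1]<60)&(h[:,:,2]>120)).astype(np.uint8);o=np.zeros_like(m);o[b[1]:b[3],b[0]:b[2]]=m[b[1]:b[3],b[0]:b[2]]
    k,l,st,_=cv2.connectedComponentsWithStats(o);i=1+st[1:,4].argmax();v,u=np.where(l==i)
    W=np.array([ray(c,p,.01)[:2] for p in zip(u,v)]).astype(np.float32)
    print(n,cv2.minAreaRect(W*1000))
    print(cv2.boxPoints(cv2.minAreaRect(W*1000)).round().tolist())
cr=lambda c,x,y,w=80,k=5:cv2.resize(c["frame"][y:y+w,x:x+w,::-1],None,fx=k,fy=k,interpolation=cv2.INTER_CUBIC)
cv2.imwrite("pics/crop1.png",np.hstack([cr(S,252,205),cr(D,272,180)]))
E
```

```text
pair [ 0.63154556 -0.04394495] 0.12451933951594663 999
pair [ 0.63427192 -0.04639219] 0.09198267165153406 974
pairY [ 0.6348118  -0.04236107] 0.11638927415626443 536
pairY [ 0.63391354 -0.04059773] 0.09717269485481406 492
smallres [0.49919908 0.23493364] 0.09323826686515713 738
smallres [0.50327469 0.23071486] 0.1236037234042553 833
largeres [ 0.48100901 -0.32450202] 0.11650649131681001 665
largeres [ 0.48474032 -0.3284124 ] 0.10523926268954875 624
blue [0.48082978 0.01483274] 0.48997009263987157 448
blue [0.48352712 0.01144455] 0.46996987372604315 530
wide ((486.0338439941406, -259.93408203125), (109.47077941894531, 236.50692749023438), 4.9801764488220215)
[[421.0, -147.0], [442.0, -382.0], [551.0, -373.0], [530.0, -137.0]]
wide ((482.979736328125, -257.3611755371094), (99.6813735961914, 239.09230041503906), 4.860777854919434)
[[423.0, -142.0], [443.0, -381.0], [543.0, -372.0], [523.0, -134.0]]
narrow ((517.6099243164062, 292.89569091796875), (232.27639770507812, 87.09839630126953), 81.42140197753906)
[[457.0, 185.0], [543.0, 172.0], [578.0, 401.0], [492.0, 414.0]]
narrow ((515.335693359375, 293.9621276855469), (232.9723663330078, 78.56143951416016), 81.44544219970703)
[[459.0, 185.0], [537.0, 173.0], [572.0, 403.0], [494.0, 415.0]]
```

View pics/crop1.png

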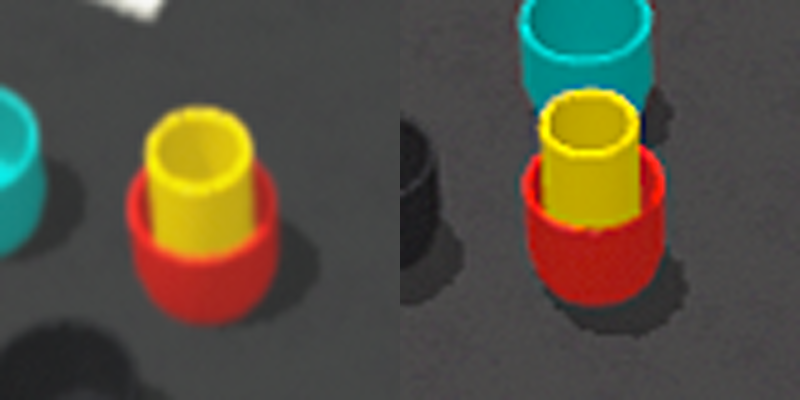

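The crop confirms it: the yellow cup stands in the red one, with the turquoise and black cups as empty look-alikes. Next I'll refine the pair's position from its rim and locate the neighbouring cups.

```bash
cat >> h.py <<'E'
def plan(s,xyz,psi):
    "tool-axis travel and twist to world TCP xyz, yaw psi of tool x (tool down)"
    R=s["eef_rot"];t=R.T@(np.array(xyz)-s["position"]);p=np.arctan2(R[1,0],R[0,0])
    tw=-(psi-p);tw=(tw+np.pi)%(2*np.pi)-np.pi
    return t.round(4),round(tw,3)
E
python3 - <<'E'
import pickle;from h import *;from plant import manip
d=pickle.load(open("d0.pkl","rb"));S,D=d["scene"],d["side"]
print("yrim",ray(S,[291.8,235],.089),ray(D,[309.9,204.5],.089))
for n,lo,hi,bs,bd in(("turq",(80,100,60),(98,255,255),(225,215,270,262),(290,170,328,204)),("black",(0,0,0),(180,80,34),(244,264,286,308),(248,200,284,240))):
    for c,b in((S,bs),(D,bd)):
        m=cv2.inRange(cv2.cvtColor(c["frame"],cv2.COLOR_RGB2HSV),lo,hi)>0
        o=np.zeros_like(m);o[b[1]:b[3],b[0]:b[2]]=m[b[1]:b[3],b[0]:b[2]]
        print(n,*fit(c,o,ray(c,[(b[0]+b[2])/2,(b[1]+b[3])/2],.03)[:2],[(.031,0,.052)]),o.sum())
print(plan(manip.sense(),[.633,-.043,.24],1.42))
E
```

```text
yrim [ 0.63602964 -0.04025031  0.089     ] [ 0.63332078 -0.04223341  0.089     ]
turq [ 0.65461641 -0.15065103] 0.04251790925975063 919
turq [ 0.65684068 -0.15799488] 0.26130772893191556 593
black [ 0.73212506 -0.04963523] 0.9486315540580481 65
black [ 0.7382071  -0.04937892] 0.35192266070269096 572
(array([ 0.5519, -0.2618, -0.0015]), np.float64(-0.972))
```

Turquoise is about 110 mm from the pair and black about 103 mm. Closing along the (1,-1) diagonal clears both. I'll move above the pair now.

drive_tool([
  {"travel":[0.02,-0.01,0],"twist":-0.04,"gripper":-1},
  {"travel":[0.055,-0.026,0],"twist":-0.08,"gripper":-1},
  {"travel":[0.09,-0.043,0],"twist":-0.12,"gripper":-1},
  {"travel":[0.127,-0.06,0],"twist":-0.16,"gripper":-1},
  {"travel":[0.163,-0.077,0],"twist":-0.2,"gripper":-1},
  {"travel":[0.2,-0.095,0],"twist":-0.24,"gripper":-1},
  {"travel":[0.237,-0.112,0],"twist":-0.28,"gripper":-1},
  {"travel":[0.273,-0.13,0],"twist":-0.32,"gripper":-1},
  {"travel":[0.31,-0.147,0],"twist":-0.337,"gripper":-1},
  {"travel":[0.346,-0.164,0],"twist":-0.337,"gripper":-1},
])

```text
time_s: 0.93
position: [0.4907, -0.2186, 0.2385]
eef_rot: [[0.707, 0.707, -0.0], [0.707, -0.707, 0.0], [-0.0, -0.0, -1.0]]
wrist_force: [-0.1, -0.4, 0.3]
opening: 0.0881
```

Run:
```python
from h import *;from plant import manip
s=manip.sense();print(s["time_s"],s["position"]);print(plan(s,[.634,-.042,.24],.785))
```

```text
0.9333 [ 0.49065097 -0.21864854  0.23850022]
(array([ 0.2263, -0.0234, -0.0015]), np.float64(0.001))
```

drive_tool([
  {"travel":[0.036,-0.004,0],"twist":0,"gripper":-1},
  {"travel":[0.072,-0.007,0],"twist":0,"gripper":-1},
  {"travel":[0.108,-0.011,0],"twist":0,"gripper":-1},
  {"travel":[0.144,-0.015,0],"twist":0,"gripper":-1},
  {"travel":[0.18,-0.019,0],"twist":0,"gripper":-1},
  {"travel":[0.21,-0.022,0],"twist":0,"gripper":-1},
  {"travel":[0.226,-0.023,0],"twist":0,"gripper":-1},
  {"travel":[0.226,-0.023,0],"twist":0,"gripper":-1},
  {"travel":[0.226,-0.023,0],"twist":0,"gripper":-1},
])

```text
time_s: 1.68
position: [0.6333, -0.044, 0.2379]
eef_rot: [[0.706, 0.708, -0.002], [0.708, -0.706, -0.0], [-0.001, -0.001, -1.0]]
wrist_force: [0.3, 0.1, -0.1]
opening: 0.0883
```

```bash
cat >> h.py <<'E'
def wrist(name):
    from plant import manip
    s=manip.sense();w=manip.snapshot("wrist");T=np.eye(4);T[:3,:3]=s["eef_rot"];T[:3,3]=s["position"]
    C=np.linalg.inv(T@w["T_tool_cam"]);w["R"],w["t"]=C[:3,:3],C[:3,3]
    cv2.imwrite(name,w["frame"][:,:,::-1]);return s,w
E
python3 - <<'E'
from h import *;import pickle
s,w=wrist("pics/w1.png");pickle.dump(w,open("w1.pkl","wb"))
print(s["position"],-w["R"].T@w["t"],proj(w,np.array([.634,-.042,.089])),proj(w,s["position"]))
E
```

```text
[ 0.63329157 -0.04400465  0.23788023] [0.69331059 0.01714201 0.38317939] [317.00842941 223.84615388] [318.71147646 318.46718236]
```

View pics/w1.png

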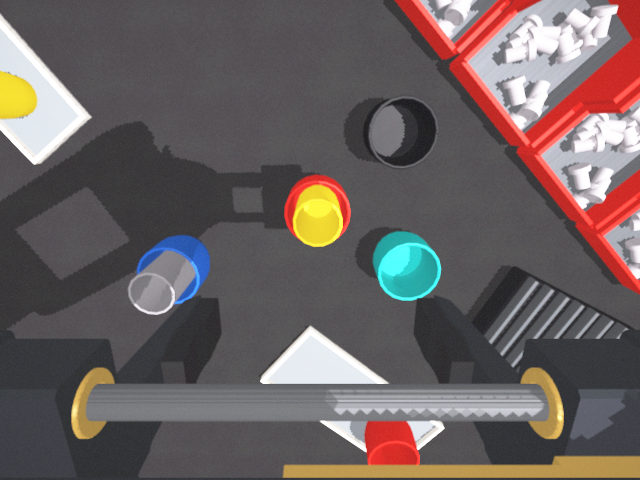

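The wrist view shows the yellow rim centred at about (318,222), against a predicted (317,224), so it agrees to about 1 mm. The fingers straddle the pair. I'll descend to TCP z = 0.058 and grip.

drive_tool([
  {"travel":[0.001,0,0.02],"twist":0,"gripper":-1},
  {"travel":[0.002,-0.001,0.05],"twist":0,"gripper":-1},
  {"travel":[0.003,-0.001,0.085],"twist":0,"gripper":-1},
  {"travel":[0.003,-0.001,0.12],"twist":0,"gripper":-1},
  {"travel":[0.003,-0.001,0.145],"twist":0,"gripper":-1},
  {"travel":[0.003,-0.001,0.165],"twist":0,"gripper":-1},
  {"travel":[0.003,-0.001,0.175],"twist":0,"gripper":-1},
  {"travel":[0.003,-0.001,0.18],"twist":0,"gripper":-1},
  {"travel":[0.003,-0.001,0.18],"twist":0,"gripper":-1},
  {"travel":[0.003,-0.001,0.18],"twist":0,"gripper":-1},
])

```text
time_s: 2.57
position: [0.6356, -0.0426, 0.06]
eef_rot: [[0.708, 0.706, 0.002], [0.706, -0.708, -0.0], [0.001, 0.002, -1.0]]
wrist_force: [0.3, -0.1, 1.4]
opening: 0.0881
```

drive_tool([
  {"travel":[0,0,0],"twist":0,"gripper":1},
  {"travel":[0,0,0],"twist":0,"gripper":1},
  {"travel":[0,0,0],"twist":0,"gripper":1},
  {"travel":[0,0,0],"twist":0,"gripper":1},
  {"travel":[0,0,0],"twist":0,"gripper":1},
  {"travel":[0,0,0],"twist":0,"gripper":1},
  {"travel":[0,0,0],"twist":0,"gripper":1},
  {"travel":[0,0,0],"twist":0,"gripper":1},
  {"travel":[0,0,0],"twist":0,"gripper":1},
  {"travel":[0,0,0],"twist":0,"gripper":1},
])

```text
time_s: 3.4
position: [0.6349, -0.0418, 0.0587]
eef_rot: [[0.708, 0.707, -0.0], [0.707, -0.708, 0.0], [0.0, -0.0, -1.0]]
wrist_force: [-0.1, 0.8, 1.5]
opening: 0.0408
```

Opening is 41 mm, so the cup is held. Lifting.

drive_tool([
  {"travel":[0,0,-0.006],"twist":0,"gripper":1},
  {"travel":[0,0,-0.016],"twist":0,"gripper":1},
  {"travel":[0,0,-0.028],"twist":0,"gripper":1},
  {"travel":[0,0,-0.042],"twist":0,"gripper":1},
  {"travel":[0,0,-0.058],"twist":0,"gripper":1},
  {"travel":[0,0,-0.076],"twist":0,"gripper":1},
  {"travel":[0,0,-0.096],"twist":0,"gripper":1},
  {"travel":[0,0,-0.112],"twist":0,"gripper":1},
  {"travel":[0,0,-0.12],"twist":0,"gripper":1},
  {"travel":[0,0,-0.12],"twist":0,"gripper":1},
])

```text
time_s: 4.23
position: [0.6367, -0.0423, 0.1826]
eef_rot: [[0.707, 0.707, 0.006], [0.707, -0.707, -0.001], [0.003, 0.005, -1.0]]
wrist_force: [-0.3, 0.3, -0.3]
opening: 0.0408
```

Run:
```python
from h import *;from plant import manip;import pickle
s=manip.sense();print(s["position"],s["opening"],s["wrist_force"]);print(plan(s,[.519,.335,.18],1.42),plan(s,[.519,.335,.18],1.1))
c=manip.snapshot("side");pickle.dump(c,open("c1.pkl","wb"));cv2.imwrite("pics/s1.png",cv2.resize(c["frame"][130:330,200:420,::-1],None,fx=3,fy=3))
```

```text
[ 0.63666862 -0.04225045  0.1826444 ] 0.04076804802384189 [-0.29112666  0.28678882 -0.31471774]
(array([ 0.1834, -0.3501,  0.0014]), np.float64(-0.635)) (array([ 0.1834, -0.3501,  0.0014]), np.float64(-0.315))
```

View pics/s1.png

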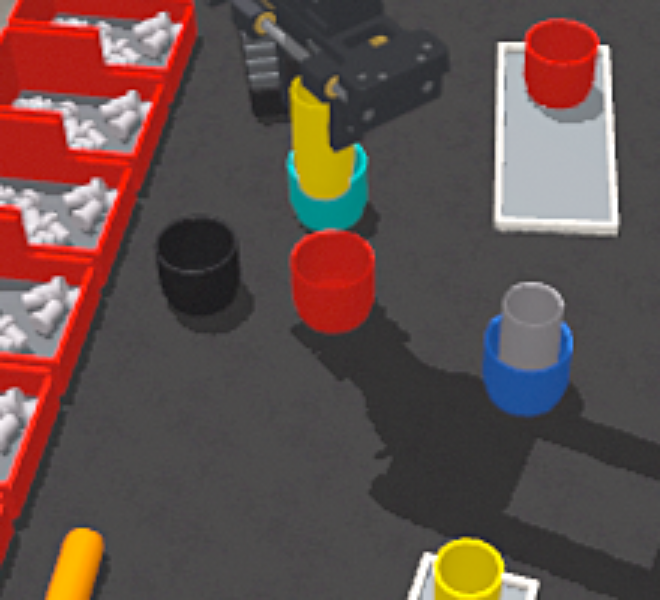

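The side view shows the yellow cup held nearly upright above the turquoise one in the image. The red cup is left standing at crop (333,280). Carrying the yellow cup to the narrow tray.

drive_tool([
  {"travel":[0.005,-0.01,0],"twist":-0.03,"gripper":1},
  {"travel":[0.015,-0.028,0],"twist":-0.08,"gripper":1},
  {"travel":[0.028,-0.053,0],"twist":-0.14,"gripper":1},
  {"travel":[0.042,-0.08,0],"twist":-0.2,"gripper":1},
  {"travel":[0.056,-0.107,0],"twist":-0.26,"gripper":1},
  {"travel":[0.07,-0.134,0],"twist":-0.32,"gripper":1},
  {"travel":[0.084,-0.161,0],"twist":-0.38,"gripper":1},
  {"travel":[0.098,-0.188,0],"twist":-0.44,"gripper":1},
  {"travel":[0.112,-0.215,0],"twist":-0.5,"gripper":1},
  {"travel":[0.126,-0.241,0],"twist":-0.56,"gripper":1},
])

```text
time_s: 5.12
position: [0.5515, 0.2196, 0.177]
eef_rot: [[0.219, 0.976, -0.003], [0.976, -0.219, -0.0], [-0.001, -0.003, -1.0]]
wrist_force: [0.8, 0.5, 0.0]
opening: 0.041
```

Run:
```python
from h import *;from plant import manip
s=manip.sense();print(s["position"]);print(plan(s,[.519,.335,.18],1.42))
```

```text
[0.55146128 0.21956311 0.17703612]
(array([ 0.1055, -0.057 , -0.0029]), np.float64(-0.07))
```

drive_tool([
  {"travel":[0.02,-0.012,0],"twist":-0.04,"gripper":1},
  {"travel":[0.045,-0.025,0],"twist":-0.07,"gripper":1},
  {"travel":[0.07,-0.038,0],"twist":-0.07,"gripper":1},
  {"travel":[0.09,-0.05,0],"twist":-0.07,"gripper":1},
  {"travel":[0.102,-0.056,0],"twist":-0.07,"gripper":1},
  {"travel":[0.106,-0.058,0],"twist":-0.07,"gripper":1},
  {"travel":[0.106,-0.058,0],"twist":-0.07,"gripper":1},
  {"travel":[0.106,-0.058,0],"twist":-0.07,"gripper":1},
])

```text
time_s: 5.78
position: [0.5209, 0.3333, 0.1781]
eef_rot: [[0.155, 0.988, -0.001], [0.988, -0.155, -0.001], [-0.001, -0.001, -1.0]]
wrist_force: [0.0, -0.6, -0.5]
opening: 0.0407
```

Run:
```python
from h import *
s,w=wrist("pics/w2.png");print(s["position"],s["opening"])
f=np.array([.519,.335,.003]);u=np.array([.151,.988,0]);v=np.array([.988,-.151,0])
im=w["frame"][:,:,::-1].copy()
for a in(-1,1):
  p,q=[tuple(int(k) for k in proj(w,f+v*.034*a+u*b+[0,0,.007])) for b in(-.15,.07)];cv2.line(im,p,q,(0,0,255),1)
cv2.circle(im,tuple(int(k) for k in proj(w,f)),4,(0,255,0),-1);cv2.imwrite("pics/w2.png",im)
```

```text
[0.52091807 0.33327819 0.17813103] 0.04074453244928184
```

View pics/w2.png

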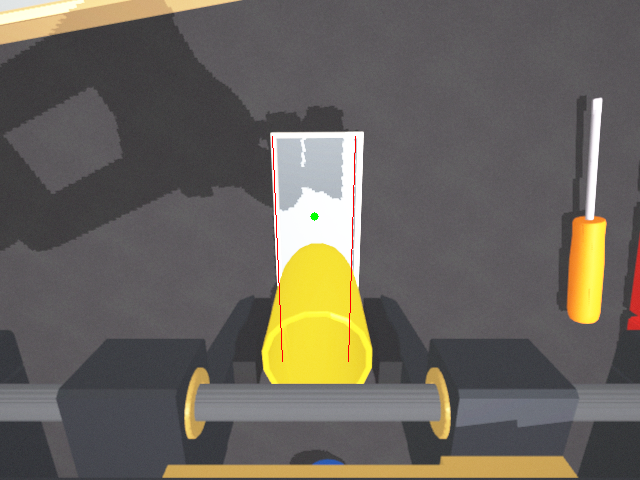

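The tray's inner edges are at columns 277–357 (centre 317). The cup is centred at 317, the tray runs parallel, and there is free floor below. Lowering.

drive_tool([
  {"travel":[0,0,0.015],"twist":0,"gripper":1},
  {"travel":[0,0,0.04],"twist":0,"gripper":1},
  {"travel":[0,0,0.065],"twist":0,"gripper":1},
  {"travel":[0,0,0.088],"twist":0,"gripper":1},
  {"travel":[0,0,0.102],"twist":0,"gripper":1},
  {"travel":[0,0,0.109],"twist":0,"gripper":1},
  {"travel":[0,0,0.114],"twist":0,"gripper":1},
  {"travel":[0,0,0.117],"twist":0,"gripper":1},
  {"travel":[0,0,0.119],"twist":0,"gripper":1},
  {"travel":[0,0,0.119],"twist":0,"gripper":1},
])

```text
time_s: 6.67
position: [0.5216, 0.3342, 0.0605]
eef_rot: [[0.155, 0.988, 0.001], [0.988, -0.155, 0.001], [0.001, 0.001, -1.0]]
wrist_force: [0.8, -0.3, -0.5]
opening: 0.0409
```

drive_tool([
  {"travel":[0,0,0.0],"twist":0,"gripper":1},
  {"travel":[0,0,0.001],"twist":0,"gripper":1},
  {"travel":[0,0,0.001],"twist":0,"gripper":1},
])

```text
time_s: 6.92
position: [0.5213, 0.3342, 0.0592]
eef_rot: [[0.155, 0.988, 0.001], [0.988, -0.155, 0.0], [0.0, 0.001, -1.0]]
wrist_force: [-1.0, 0.6, -1.0]
opening: 0.0408
```

Base is about 1 mm above the floor. Down 1.5 mm more, then open gradually.

drive_tool([
  {"travel":[0,0,0.001],"twist":0,"gripper":1},
  {"travel":[0,0,0.0015],"twist":0,"gripper":1},
  {"travel":[0,0,0.0015],"twist":0,"gripper":1},
  {"travel":[0,0,0.0015],"twist":0,"gripper":0},
  {"travel":[0,0,0.0015],"twist":0,"gripper":-0.1},
  {"travel":[0,0,0.0015],"twist":0,"gripper":-0.3},
  {"travel":[0,0,0.0015],"twist":0,"gripper":-0.6},
  {"travel":[0,0,0.0015],"twist":0,"gripper":-0.6},
  {"travel":[0,0,0.0015],"twist":0,"gripper":-0.6},
  {"travel":[0,0,0.0015],"twist":0,"gripper":-0.6},
])

```text
time_s: 7.75
position: [0.521, 0.334, 0.0571]
eef_rot: [[0.155, 0.988, -0.0], [0.988, -0.155, -0.0], [-0.0, -0.0, -1.0]]
wrist_force: [-0.4, -0.1, 0.0]
opening: 0.0703
```

drive_tool([
  {"travel":[0,0,-0.01],"twist":0,"gripper":-0.6},
  {"travel":[0,0,-0.025],"twist":0,"gripper":-0.6},
  {"travel":[0,0,-0.045],"twist":0,"gripper":-0.6},
  {"travel":[0,0,-0.07],"twist":0,"gripper":-0.6},
  {"travel":[0,0,-0.1],"twist":0,"gripper":-1},
  {"travel":[0,0,-0.13],"twist":0,"gripper":-1},
  {"travel":[0,0,-0.15],"twist":0,"gripper":-1},
  {"travel":[0,0,-0.16],"twist":0,"gripper":-1},
])

```text
time_s: 8.42
position: [0.5225, 0.3347, 0.222]
eef_rot: [[0.155, 0.988, 0.006], [0.988, -0.155, 0.002], [0.003, 0.005, -1.0]]
wrist_force: [0.3, 0.4, 0.2]
opening: 0.0883
```

Run:
```python
from h import *;from plant import manip;import pickle
s=manip.sense();print(s["time_s"],s["position"],s["opening"])
for n,pb,yb in(("scene",(270,222,312,272),(455,225,500,300)),("side",(290,194,330,246),(310,325,365,420))):
    c=manip.snapshot(n);pickle.dump(c,open(n+"1.pkl","wb"))
    print("red",fit(c,colmask(c["frame"],"red",pb),[.634,-.043],[(.031,0,.052)]))
    print("yel",fit(c,colmask(c["frame"],"yellow",yb),[.52,.334],[(.021,.003,.088)]))
    cv2.imwrite(f"pics/{n}1.png",c["frame"][:,:,::-1])
print(plan(s,[.634,-.044,.2],.785))
```

```text
8.4167 [0.52248679 0.33469675 0.22196993] 0.08834499768068861
red (array([ 0.6313465 , -0.04413266]), np.float64(0.05312317571511971))
yel (array([0.51823446, 0.33368193]), np.float64(0.09838389566203576))
red (array([ 0.64485083, -0.0463783 ]), np.float64(0.6149911190053285))
yel (array([0.52136801, 0.33075401]), np.float64(0.41452569169960474))
(array([-0.3569,  0.1688,  0.0217]), np.float64(0.63))
```

View pics/side1.png

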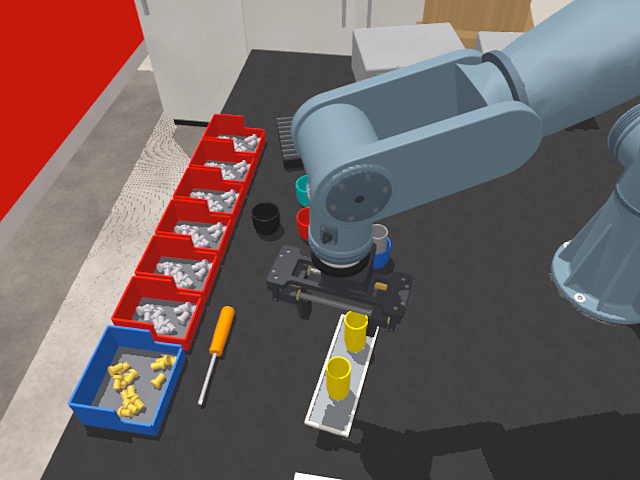

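The yellow cup stands upright in the narrow tray at (338,378), beside its resident at (356,330). The red cup measures about (0.632, -0.044). Going back for it.

drive_tool([
  {"travel":[-0.02,0.01,0],"twist":0.06,"gripper":-1},
  {"travel":[-0.055,0.026,0],"twist":0.14,"gripper":-1},
  {"travel":[-0.09,0.043,0],"twist":0.24,"gripper":-1},
  {"travel":[-0.127,0.06,0],"twist":0.34,"gripper":-1},
  {"travel":[-0.163,0.077,0],"twist":0.44,"gripper":-1},
  {"travel":[-0.2,0.095,0],"twist":0.54,"gripper":-1},
  {"travel":[-0.237,0.112,0],"twist":0.63,"gripper":-1},
  {"travel":[-0.273,0.13,0],"twist":0.63,"gripper":-1},
  {"travel":[-0.31,0.147,0],"twist":0.63,"gripper":-1},
  {"travel":[-0.34,0.161,0],"twist":0.63,"gripper":-1},
])

```text
time_s: 9.35
position: [0.6265, -0.0297, 0.2148]
eef_rot: [[0.708, 0.706, -0.003], [0.706, -0.708, 0.0], [-0.002, -0.003, -1.0]]
wrist_force: [0.6, 0.7, 0.6]
opening: 0.0884
```

drive_tool([
  {"travel":[-0.006,-0.018,0],"twist":0,"gripper":-1},
  {"travel":[-0.006,-0.018,0],"twist":0,"gripper":-1},
  {"travel":[-0.006,-0.018,0],"twist":0,"gripper":-1},
])

```text
time_s: 9.6
position: [0.609, -0.0182, 0.2152]
eef_rot: [[0.708, 0.706, -0.003], [0.706, -0.708, 0.001], [-0.002, -0.003, -1.0]]
wrist_force: [0.0, 0.3, 0.4]
opening: 0.0883
```

Run:
```python
from h import *
s,w=wrist("pics/w3.png");print(s["position"],np.arctan2(s["eef_rot"][1,0],s["eef_rot"][0,0]))
c=proj(w,np.array([.633,-.044,.04]));b=[int(v) for v in(c[0]-60,c[1]-60,c[0]+60,c[1]+60)]
m=colmask(w["frame"],"red",b);p,e=fit(w,m,[.633,-.044],[(.031,0,.052)]);print(p,e,m.sum(),c)
print(plan(s,[*p,.024],.785))
```

```text
[ 0.60902291 -0.01820039  0.21523576] 0.7843213805845722
[ 0.63364987 -0.04225298] 0.04017623882620425 4277 [357.35039509 219.19576516]
(array([0.0007, 0.035 , 0.1911]), np.float64(-0.001))
```

Wrist fit puts the red cup at (0.6336, -0.0423) with 96% overlap, in line with the other views. Centring and descending.

drive_tool([
  {"travel":[0,0.02,0],"twist":0,"gripper":-1},
  {"travel":[0.001,0.035,0.01],"twist":0,"gripper":-1},
  {"travel":[0.001,0.035,0.04],"twist":0,"gripper":-1},
  {"travel":[0.001,0.035,0.075],"twist":0,"gripper":-1},
  {"travel":[0.001,0.035,0.11],"twist":0,"gripper":-1},
  {"travel":[0.001,0.035,0.145],"twist":0,"gripper":-1},
  {"travel":[0.001,0.035,0.17],"twist":0,"gripper":-1},
  {"travel":[0.001,0.035,0.185],"twist":0,"gripper":-1},
  {"travel":[0.001,0.035,0.192],"twist":0,"gripper":-1},
  {"travel":[0.001,0.035,0.192],"twist":0,"gripper":-1},
])

```text
time_s: 10.48
position: [0.635, -0.0416, 0.0238]
eef_rot: [[0.707, 0.707, -0.002], [0.707, -0.707, 0.001], [-0.001, -0.002, -1.0]]
wrist_force: [1.1, 0.4, -0.8]
opening: 0.0882
```

drive_tool([
  {"travel":[0,0,0],"twist":0,"gripper":-1},
  {"travel":[0,0,0],"twist":0,"gripper":0},
  {"travel":[0,0,0],"twist":0,"gripper":1},
  {"travel":[0,0,0],"twist":0,"gripper":1},
  {"travel":[0,0,0],"twist":0,"gripper":1},
  {"travel":[0,0,0],"twist":0,"gripper":1},
  {"travel":[0,0,0],"twist":0,"gripper":1},
  {"travel":[0,0,0],"twist":0,"gripper":1},
  {"travel":[0,0,0],"twist":0,"gripper":1},
])

```text
time_s: 11.23
position: [0.6362, -0.0426, 0.0262]
eef_rot: [[0.708, 0.707, 0.001], [0.707, -0.708, -0.0], [0.001, 0.001, -1.0]]
wrist_force: [-1.3, -0.0, 6.3]
opening: 0.0605
```

Opening is 60.5 mm, so it's gripped. Lifting.

drive_tool([
  {"travel":[0,0,-0.006],"twist":0,"gripper":1},
  {"travel":[0,0,-0.016],"twist":0,"gripper":1},
  {"travel":[0,0,-0.03],"twist":0,"gripper":1},
  {"travel":[0,0,-0.05],"twist":0,"gripper":1},
  {"travel":[0,0,-0.07],"twist":0,"gripper":1},
  {"travel":[0,0,-0.09],"twist":0,"gripper":1},
  {"travel":[0,0,-0.11],"twist":0,"gripper":1},
  {"travel":[0,0,-0.12],"twist":0,"gripper":1},
  {"travel":[0,0,-0.12],"twist":0,"gripper":1},
])

```text
time_s: 11.98
position: [0.6378, -0.0429, 0.1494]
eef_rot: [[0.707, 0.707, 0.006], [0.707, -0.707, -0.002], [0.003, 0.006, -1.0]]
wrist_force: [-0.1, -0.3, -0.3]
opening: 0.0604
```

Run:
```python
from h import *;from plant import manip;import pickle
s=manip.sense();print(s["position"],s["opening"],s["wrist_force"]);print(plan(s,[.480,-.218,.15],.785),plan(s,[.480,-.218,.15],-.085+np.pi/2))
s,w=wrist("pics/w4.png");
m=colmask(w["frame"],"red",(200,180,440,400));v,u=np.where(m);print(m.sum(),u.min(),u.max(),v.min(),v.max())
```

```text
[ 0.63778312 -0.04293376  0.14939534] 0.060434389305125284 [-0.12435222 -0.32990636 -0.29387314]
(array([-0.2354,  0.0124, -0.0013]), np.float64(-0.0)) (array([-0.2354,  0.0124, -0.0013]), np.float64(-0.701))
17599 238 397 247 383
```

View pics/w4.png

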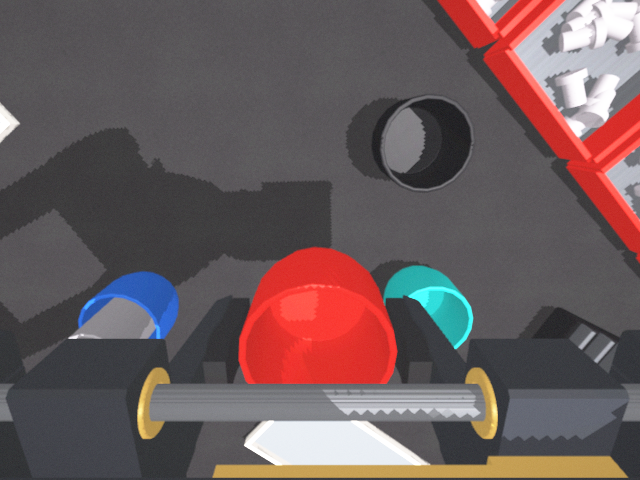

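The red cup is held, with its rim centred at about (318,345). Carrying it to the wide tray and turning to close across the row.

drive_tool([
  {"travel":[-0.008,0,0],"twist":-0.05,"gripper":1},
  {"travel":[-0.025,0.001,0],"twist":-0.14,"gripper":1},
  {"travel":[-0.05,0.002,0],"twist":-0.24,"gripper":1},
  {"travel":[-0.078,0.003,0],"twist":-0.34,"gripper":1},
  {"travel":[-0.106,0.005,0],"twist":-0.44,"gripper":1},
  {"travel":[-0.134,0.007,0],"twist":-0.54,"gripper":1},
  {"travel":[-0.162,0.009,0],"twist":-0.64,"gripper":1},
  {"travel":[-0.19,0.01,0],"twist":-0.74,"gripper":1},
  {"travel":[-0.215,0.011,0],"twist":-0.83,"gripper":1},
  {"travel":[-0.23,0.012,0],"twist":-0.875,"gripper":1},
])

```text
time_s: 12.87
position: [0.4789, -0.2144, 0.1436]
eef_rot: [[-0.092, 0.996, -0.003], [0.996, 0.092, 0.001], [0.002, -0.003, -1.0]]
wrist_force: [0.3, -0.4, -1.3]
opening: 0.0606
```

drive_tool([
  {"travel":[0,0,0],"twist":0,"gripper":1},
  {"travel":[0,0,0],"twist":0,"gripper":1},
  {"travel":[0,0,0],"twist":0,"gripper":1},
])

```text
time_s: 13.12
position: [0.4814, -0.2128, 0.1445]
eef_rot: [[-0.088, 0.996, -0.001], [0.996, 0.088, 0.001], [0.001, -0.001, -1.0]]
wrist_force: [-0.4, -0.1, -0.7]
opening: 0.0605
```

Run:
```python
from h import *
s,w=wrist("pics/w5.png");print(s["position"],s["opening"],np.arctan2(s["eef_rot"][1,0],s["eef_rot"][0,0]))
f=np.array([.480,-.218,.003]);u=np.array([-.088,.996,0]);v=np.array([.996,.088,0])
im=w["frame"][:,:,::-1].copy()
for a in(-1,1):
  p,q=[tuple(int(k) for k in proj(w,f+v*.044*a+u*b+[0,0,.007])) for b in(-.15,.07)];cv2.line(im,p,q,(0,0,255),1)
cv2.imwrite("pics/w5.png",im);print(plan(s,[.48,-.218,.03],1.66))
```

```text
[ 0.48139193 -0.21282703  0.14446797] 0.06054821011579755 1.658434196209886
(array([-0.0052, -0.0018,  0.1145]), np.float64(-0.002))
```

View pics/w5.png

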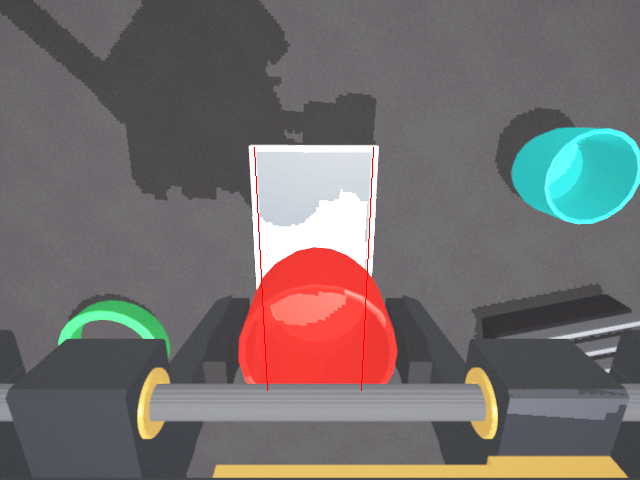

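The tray is parallel to the tool, with its centre at column 314 against 318 for the cup (about 2–3 mm), so a small correction goes in while lowering.

drive_tool([
  {"travel":[-0.003,-0.001,0.015],"twist":0,"gripper":1},
  {"travel":[-0.005,-0.002,0.04],"twist":0,"gripper":1},
  {"travel":[-0.005,-0.002,0.065],"twist":0,"gripper":1},
  {"travel":[-0.005,-0.002,0.085],"twist":0,"gripper":1},
  {"travel":[-0.005,-0.002,0.098],"twist":0,"gripper":1},
  {"travel":[-0.005,-0.002,0.105],"twist":0,"gripper":1},
  {"travel":[-0.005,-0.002,0.108],"twist":0,"gripper":1},
  {"travel":[-0.005,-0.002,0.11],"twist":0,"gripper":1},
  {"travel":[-0.005,-0.002,0.111],"twist":0,"gripper":1},
  {"travel":[-0.005,-0.002,0.111],"twist":0,"gripper":1},
])

```text
time_s: 14.0
position: [0.4805, -0.2189, 0.0349]
eef_rot: [[-0.089, 0.996, 0.001], [0.996, 0.089, -0.001], [-0.001, 0.001, -1.0]]
wrist_force: [-0.1, -0.3, -0.5]
opening: 0.0607
```

drive_tool([
  {"travel":[0,0,0.001],"twist":0,"gripper":1},
  {"travel":[0,0,0.002],"twist":0,"gripper":1},
  {"travel":[0,0,0.002],"twist":0,"gripper":1},
])

```text
time_s: 14.25
position: [0.4801, -0.2188, 0.0325]
eef_rot: [[-0.089, 0.996, 0.001], [0.996, 0.089, -0.0], [-0.0, 0.0, -1.0]]
wrist_force: [-0.3, 1.1, -0.4]
opening: 0.0603
```

drive_tool([
  {"travel":[0,0,0.001],"twist":0,"gripper":1},
  {"travel":[0,0,0.002],"twist":0,"gripper":1},
  {"travel":[0,0,0.003],"twist":0,"gripper":1},
  {"travel":[0,0,0.003],"twist":0,"gripper":1},
  {"travel":[0,0,0.003],"twist":0,"gripper":1},
])

```text
time_s: 14.67
position: [0.4799, -0.2187, 0.0292]
eef_rot: [[-0.089, 0.996, -0.0], [0.996, 0.089, -0.0], [-0.0, -0.0, -1.0]]
wrist_force: [-0.3, -0.6, 0.5]
opening: 0.0604
```

drive_tool([
  {"travel":[0,0,0.001],"twist":0,"gripper":1},
  {"travel":[0,0,0.001],"twist":0,"gripper":1},
  {"travel":[0,0,0.001],"twist":0,"gripper":-0.45},
  {"travel":[0,0,0.001],"twist":0,"gripper":-0.6},
  {"travel":[0,0,0.001],"twist":0,"gripper":-0.8},
  {"travel":[0,0,0.001],"twist":0,"gripper":-1},
  {"travel":[0,0,0.001],"twist":0,"gripper":-1},
  {"travel":[0,0,0.001],"twist":0,"gripper":-1},
])

```text
time_s: 15.33
position: [0.4798, -0.2186, 0.0281]
eef_rot: [[-0.089, 0.996, -0.0], [0.996, 0.089, 0.0], [0.0, -0.0, -1.0]]
wrist_force: [-0.5, 0.3, 0.2]
opening: 0.0881
```

drive_tool([
  {"travel":[0,0,-0.01],"twist":0,"gripper":-1},
  {"travel":[0,0,-0.025],"twist":0,"gripper":-1},
  {"travel":[0,0,-0.045],"twist":0,"gripper":-1},
  {"travel":[0,0,-0.07],"twist":0,"gripper":-1},
  {"travel":[0,0,-0.1],"twist":0,"gripper":-1},
  {"travel":[0,0,-0.13],"twist":0,"gripper":-1},
  {"travel":[0,0,-0.16],"twist":0,"gripper":-1},
  {"travel":[0,0,-0.19],"twist":0,"gripper":-1},
  {"travel":[0,0,-0.2],"twist":0,"gripper":-1},
  {"travel":[0,0,-0.2],"twist":0,"gripper":-1},
])

```text
time_s: 16.17
position: [0.4814, -0.2197, 0.232]
eef_rot: [[-0.089, 0.996, 0.006], [0.996, 0.089, -0.004], [-0.005, 0.005, -1.0]]
wrist_force: [0.0, 0.4, 0.7]
opening: 0.0885
```

Run:
```python
from h import *;from plant import manip
s,w=wrist("pics/w6.png");print(s["time_s"],s["position"],s["opening"])
c=manip.snapshot("scene");D=manip.snapshot("side")
print("yel",fit(c,colmask(c["frame"],"yellow",(455,225,500,300)),[.52,.334],[(.021,.003,.088)]))
print("yelres",fit(c,colmask(c["frame"],"yellow",(424,230,455,276)),[.50,.234],[(.021,.003,.088)]))
q=proj(w,np.array([.48,-.219,.03]));b=[int(v) for v in(q[0]-75,q[1]-75,q[0]+75,q[1]+75)]
print("red",fit(w,colmask(w["frame"],"red",b),[.48,-.219],[(.031,.003,.055)]),q)
a=cv2.resize(c["frame"][110:320,180:530],(600,360));bb=cv2.resize(D["frame"][100:450,260:610],(360,360));ww=cv2.resize(w["frame"],(320,240))
o=np.zeros((600,800,3),np.uint8);o[:360,:440]=a[:,:440];o[:360,440:]=bb;o[360:,:320]=ww;o[360:,320:620]=cv2.resize(a[:,360:],(300,240));cv2.imwrite("pics/end.png",o[:,:,::-1])
```

```text
16.1667 [ 0.48144192 -0.21973469  0.23203353] 0.08852323183623967
yel (array([0.5166049 , 0.33421295]), np.float64(0.10026908369919274))
yelres (array([0.4988298 , 0.23427488]), np.float64(0.09239087845780114))
red (array([ 0.48016737, -0.22095621]), np.float64(0.2330144474814525)) [314.12994049 209.3490783 ]
```

View pics/end.png

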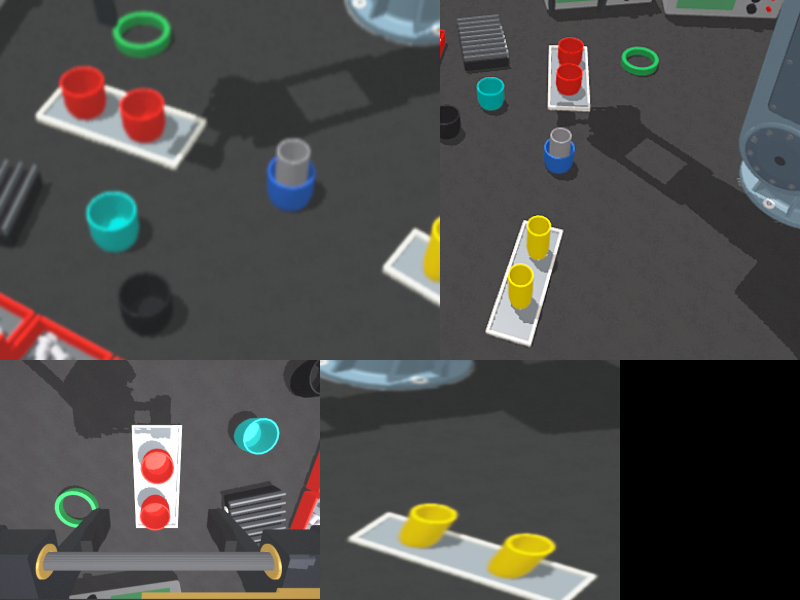

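The final views show both cups upright on their tray floors beside the residents: red at wrist panel (157,466), yellow at side panel (520,286). The lean in the bottom-right crop is only its squashed aspect; both yellow cups show it equally. The blue/grey pair is untouched and the gripper is clear, so I'm handing in.

```bash
python3 -c "
from plant import manip
print(manip.finish_job())"
```

```text
the job is handed in; nothing more can be done
None
```

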